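# Lock the culture dish case

## Task

Lock the culture dish case for the night: with a fingertip, turn the red slotted disc by its lever until the slot lines up with the brass bolt, then push the bolt by its knob through the disc and the keeper until its nose clearly sticks out of the keeper's far side. Push gently, without pinching or lifting anything: the bolt must stay down in its guide, and the things standing on and round the case stay where they are.

Things in the scene. Friction and masses are not known exactly. Their poses are not given: they have to be found in the camera images.
- case: Dish case fixed to the table: blue tray, clear lid, 180 (x) x 257 (y) x 40 mm; origin: centre of its underside, z up. A lock lies along the lid at x = 0; the bolt slides toward -y on a floor at z = 44 mm, between rails (tops z = 52, y = 108 to -20 mm), under a bridge (y = -10 to -17, top z = 61), through the disc (axis y = -56.5), then the keeper (y = -92.5 to -108.5, opening 17 wide, top z = 61).
- disc (a joint): Angle (rad) of the red disc, 56 mm across, upright axis at case x = 0, y = -56.5 mm. 0: its slot (16 mm wide, mouths flared to 26) lies along the bolt's way and its lever points to the case's -x. Positive: counter-clockwise from above; the lever points to (-cos q, -sin q) in the case frame. Starts 0.7 to 1.15, limits -0.7 and 1.35; stays where left. Within 0.2 of 0 the bolt enters and centres it.
- disc_post (a point): Top centre of the upright black post at the end of the disc's steel lever: 12 mm across, 62 mm from the disc's axis, standing from z = 68 to z = 98 mm above the table on the lever, which is 11 mm wide and 6 mm thick. Pushed sideways with about 0.6 N it turns the disc.
- bolt: Loose brass bolt, bar 12 mm wide, 10 high, 0.25 kg, lying in its guide along the case's y (1 mm play each side, axes as the case's). Origin: underside of the bar below its black knob, which is 16 mm across and stands 10 to 36 mm above the origin; the bar ends 12 mm behind it (+y). Slides with about 1 N; the knob stops hard on the bridge when the nose is 16 mm past the keeper.
- bolt_nose (a point): Tip of the bolt's rounded nose at its underside, 122 mm from the knob's axis toward the case's -y.
- keeper (a point): Centre of the floor at the keeper's far face, on the bolt's centre line; axes as the case's. The bolt is locked when its nose lies past this point toward the case's -y.
- slide_box: Clear box of slides lying loose on the lid, 29 x 77 x 21 mm; origin: centre of underside. Bystander.
- dish: Round culture dish lying loose on the lid, 59 mm across, 15 mm high; origin: centre of underside. Bystander.
- jar: Sample jar with black lid standing behind the case, 62 mm across, 66 mm high; origin: centre of underside. Bystander.
- flask: Square bottle with green content and red cap standing beyond the keeper end, 42 x 42 x 89 mm; origin: centre of underside. Bystander.
- tape: Roll of masking tape lying flat by the bolt's tail end of the case, 98 mm across, 25 mm high; origin: centre of underside. Bystander.

How it is judged:
On the way:
1. the disc is turned so that its slot lines up with the bolt, within 0.2 rad (value of joint disc between -0.2 and 0.2 rad), for 0.2 s.
At the end, for the whole second after the job is handed in: The bolt lies through the disc and the keeper, its nose at least 3 mm past the keeper's far face, within 7 mm of the centre line and down on the floor (within 6 mm), at rest, the disc within 0.2 rad of line (all of step 1 and y of bolt_nose in the frame of keeper below -0.003 m and x of bolt_nose in the frame of keeper between -0.007 and 0.007 m and z of bolt_nose in the frame of keeper below 0.006 m and linear speed of bolt below 0.02 m/s); the robot touches nothing.
It fails at once if the bolt is lifted 10 mm or more off the floor of its guide (z of any of bolt_nose, bolt in the frame of keeper above 0.01 m).
It fails at once if the bolt or the disc is squeezed or rammed with more than 40 N (contact force between the fingers and bolt above 40 N or contact force between the fingers and disc above 40 N).
It fails at once if a bystander (slide box, dish, jar, flask, tape) is moved more than 15 mm (distance of any of slide_box, dish, jar, flask, tape from where it was at the start of the episode above 0.015 m).
It also fails if it takes over 45 s, if anything falls off the work surface, if the arm or the gripper's body presses on something with over 40 N, if the wrist force passes 120 N, or if a joint passes its speed limit or range.

## Robot

A 6-joint arm with a two-finger parallel gripper is mounted at the origin on the work surface; the furniture and walls round the work are solid. World frame = base frame: x ahead of the robot, y to its left, z up, the work surface at z = 0. Lengths are in m, angles in rad, forces in N, time in s.
With the tool pointing down it reaches from about 0.275 to 1 m from the base axis. Payload 8.4 kg.
Tool frame: the origin (TCP) lies at the very end of the fingers, on their centre line; the grasp point (between the pads) lies 19 mm behind it; y points along the fingers, x is the direction in which the jaws open and shut, and the axes are right-handed (so a half turn about y gives the same grasp; the last joint's range is limited). The gripper opens to 85 mm and grips with 20 to 120 N. Pads are 22 mm wide; open, the fingers measure 114 mm over their backs; the gripper's body (76 mm by 85 mm) begins 54 mm behind the grasp point. The pads swing forward as they close: fully open they stand 13 mm farther back than shut.
Start: joints at [-1.287, 0.353, 1.633, -0, 1.155, -0.002], TCP at [0.176, -0.6, 0.231] pointing down, gripper open.
Joint ranges: [-2.63, 2.63], [-0.92, 2.1], [0.06, 2.66], [-1.3, 4.44], [0, 2.69], [-3.02, 3.02]. Speed limits (rad/s): [2.22, 2.22, 2.79, 3.14, 3.14, 3.14].

## Interface

Orientations are given as a unit quaternion [x, y, z, w].
In Python, from bench import * gives the robot as it stands. The module is installed in compiled form; this text tells all that it offers.
- The arm moves only by the tool apply_moves, never from a script. Its argument "commands" is a list of rows, each a list of 5 numbers: the shift along the tool's x, y, z in units of 50 mm (1.0 is 50 mm), then the turn about the tool's y in units of 5 degrees (1.0 is 5 degrees), then the opening, from 0 (shut) to 1 (fully open). A call has 1 to 5 rows; each row shifts and turns the pose as measured when the row begins, along the tool's axes as they then stand; what a row does not reach is not made up. A row lasts 1/10 s, in which the tool goes at most 50 mm and 8.59 degrees, less where a joint would pass 70% of its speed; a pose out of reach is approached as far as the arm can. A call is refused whole if a number of a shift passes 1 or a number of a turn 1, either way. A call with a gripper value outside its range is refused whole. The fingers move at their own pace and stop on an object; the grip force is fixed at half the most. Time passes only in rows, so rows that do not move let the fingers close. It gives the time, the measured TCP pose, the force and the opening at its end, in the units of the state.
- read_state(): the state, without advancing time (a new reading comes with each control period).
- read_camera(name): name is "side" or "top"; returns a dict with "color" (480x640x3 uint8, red, green, blue), "range_z" (480x640 float32, m along the optical axis (not along the pixel's ray), 0 where there is no reading), "fx", "fy", "cx", "cy" (pixels), "extrinsics" (4x4, takes a point from camera to world coordinates). Camera axes: x right, y up, looking along -z (the intrinsics and any distortion apply to the point x, -y, -z); pixel columns grow to the right and rows downward; lengths in m; the calibration is good to about 2 mm. A picture is of the moment at which its call begins.
- job_done(): hands the job in, once; it reports no verdict.
Trained networks look in the newest picture that a camera, given by its name, has taken for a name from the list of things; names that differ only in an ending like _2 or _b are one class to them, and where a whole thing is asked for, a point or a joint stands for the part that bears it (a point fixed in the world has none). Each returns a list of dicts, best first, with "p" (0 to 1); they miss things now and then, are a little off and sometimes report something else, mostly with a low value. They report only what shows in the picture. A call takes as long as a camera call.
- trace(camera, query): "pixels" (480x640 bool, what is visible of it) and "extent" ([left, top, width, height] in pixels, round what is visible of it).
- place_of(camera, query): "xy" ([column, row] in pixels: a listed point, or the origin of a listed thing).
The state is a dict: "t": time; "joint_positions": joint angles; "qvel": joint speeds; "joint_efforts": joint torques, N m; "position": TCP position; "eef_rot": TCP orientation; "ft_force": force on the tool from outside, world axes, zero at the start; "moment": the same for the moment, N m; "finger_gap": finger opening in m.
Only numpy, scipy, OpenCV 4.12 (cv2) and the standard library are available. Lean on these libraries where they do the work, as an engineer would, in place of code of your own. Each camera call takes 0.05 s, during which the arm holds its last target. There are 200 camera calls.

## Working session

There is one attempt and no reset: what is moved stays moved. The work goes in short steps, Python scripts to look and compute and a tool call to move; the robot and the scene stay as the last step left them, time stands still between calls to the robot, and variables do not carry over. Pictures are saved under pics/ and viewed, about 8 in all and at most 12, crops included, and the job is handed in when it is done.

Besides the shell and the picture viewer there is one more tool, called after "Request:" as a command line: name --pt "numbers of a row" for each row, then --argument value for the rest. apply_moves: Moves the arm, as the interface text tells. Its arguments: {"type":"object","properties":{"commands":{"type":"array"}},"required":["commands"]}

```bash
mkdir -p pics; cat > h.py <<'E'
from bench import *
import numpy as np, cv2
def world(c,u,v,z=None):
    E=np.array(c["extrinsics"]); d=np.array([(u-c["cx"])/c["fx"],-(v-c["cy"])/c["fy"],-1.])
    if z is None:
        r=c["range_z"][int(round(v)),int(round(u))]; return E[:3,:3]@(d*r)+E[:3,3]
    w=E[:3,:3]@d; o=E[:3,3]; return o+w*(z-o[2])/w[2]
def proj(c,p):
    E=np.array(c["extrinsics"]); q=E[:3,:3].T@(np.array(p)-E[:3,3]); return c["cx"]+c["fx"]*q[0]/-q[2], c["cy"]-c["fy"]*q[1]/-q[2]
E
cat > a.py <<'E'
from h import *
s=read_state(); print(s["t"],np.round(s["position"],4),np.round(s["eef_rot"],3),s["finger_gap"])
for n in ("top","side"):
    c=read_camera(n); cv2.imwrite(f"pics/{n}0.png",c["color"][:,:,::-1])
    print(n,np.round(c["extrinsics"],3).tolist(),c["fx"],c["cx"],c["cy"])
    for q,z in (("case",0),("disc_post",.098),("bolt",.044),("bolt_nose",.044),("keeper",.044),("slide_box",.04),("dish",.04),("jar",0),("flask",0),("tape",0)):
        for r in place_of(n,q)[:2]:
            print(q,round(r["p"],2),np.round(r["xy"],1),np.round(world(c,*r["xy"],z),4), np.round(world(c,*r["xy"]),3))
E
python3 a.py
```

```text
0.0 [ 0.1761 -0.5992  0.2306] [-0.566  0.424 -0.423  0.566] 0.08551395421435563
top [[0.012, 0.983, -0.181, 0.484], [-1.0, 0.012, 0.0, 0.087], [0.002, 0.181, 0.984, 0.915], [0.0, 0.0, 0.0, 1.0]] 450.38924648038915 325.7489914417332 229.28770033341425
disc_post 0.69 [375.2 278.5] [ 0.5446 -0.0033  0.098 ] [ 0.544 -0.003  0.1  ]
bolt 0.83 [260.5 252.5] [0.5965 0.2137 0.044 ] [0.592 0.209 0.079]
bolt_nose 0.6 [328.2 262.2] [0.5791 0.0817 0.044 ] [0.579 0.082 0.044]
bolt_nose 0.17 [209.9 239.4] [0.6211 0.3137 0.044 ] [0.628 0.324 0.003]
keeper 0.62 [375.8 257.2] [ 0.59   -0.0108  0.044 ] [ 0.59  -0.011  0.045]
slide_box 0.83 [280.8 220.7] [0.6609 0.1765 0.04  ] [0.657 0.175 0.059]
dish 0.67 [335.9 227.1] [0.6493 0.0672 0.04  ] [0.646 0.068 0.056]
jar 0.9 [316.6 196.6] [0.7214 0.1071 0.    ] [0.704 0.106 0.066]
flask 0.85 [415.8 254.5] [ 0.6018 -0.0977  0.    ] [ 0.594 -0.086  0.059]
tape 0.77 [208.4 238.6] [0.6297 0.3283 0.    ] [0.629 0.327 0.004]
side [[-0.901, 0.185, -0.392, 0.163], [-0.434, -0.383, 0.816, 1.056], [0.0, 0.905, 0.425, 0.569], [0.0, 0.0, 0.0, 1.0]] 564.4379168688608 313.3510729150713 232.41787314049705
case 0.7 [328.7 266.1] [0.5866 0.1008 0.    ] [0.558 0.166 0.039]
disc_post 0.72 [367.2 212. ] [0.5387 0.0108 0.098 ] [0.541 0.005 0.095]
bolt 0.82 [301.  268.5] [0.5979 0.2066 0.044 ] [0.59  0.221 0.053]
bolt_nose 0.79 [332.2 246.7] [0.5819 0.0949 0.044 ] [0.575 0.111 0.053]
keeper 0.82 [348.9 231.4] [0.5793 0.0104 0.044 ] [0.568 0.04  0.059]
slide_box 0.64 [283.1 258.3] [0.6528 0.1779 0.04  ] [0.639 0.202 0.054]
dish 0.61 [312.4 239.5] [0.6374 0.0745 0.04  ] [0.627 0.096 0.052]
dish 0.41 [280.7 258.8] [0.6561 0.1819 0.04  ] [0.637 0.215 0.06 ]
jar 0.62 [270.3 255.8] [0.7205 0.1134 0.    ] [0.662 0.212 0.059]
flask 0.61 [357.3 228.1] [ 0.6031 -0.1034  0.    ] [ 0.57  -0.015  0.043]
tape 0.85 [255.9 314.6] [0.6299 0.3251 0.    ] [0.629 0.327 0.001]
```

```bash
python3 - <<'E'
import cv2
a=cv2.imread("pics/top0.png")[150:350,170:470]; cv2.imwrite("pics/t1.png",cv2.resize(a,None,fx=2.6,fy=2.6,interpolation=3))
E
```

```text
(no output)
```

View pics/t1.png

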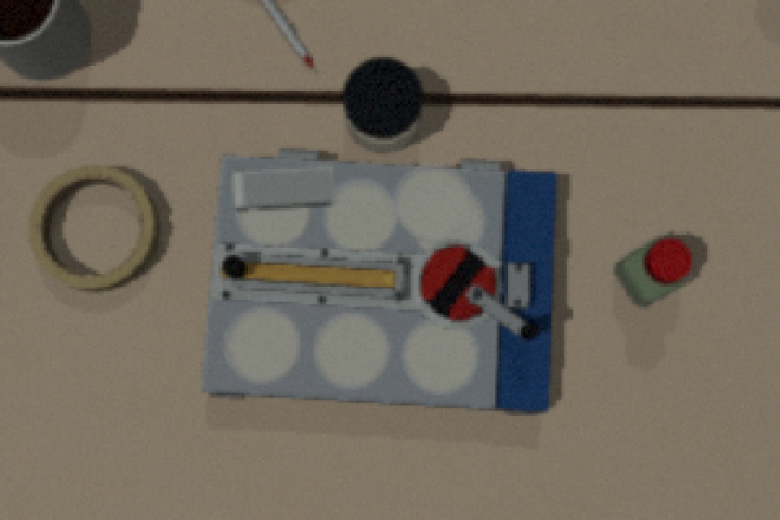

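View pics/side0.png

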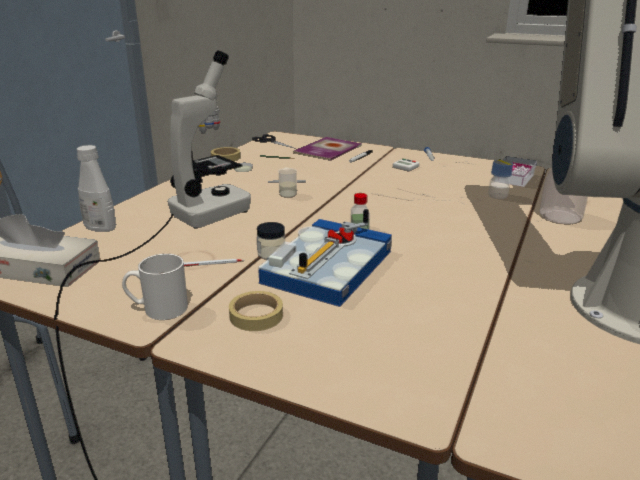

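The top crop shows the knob at about px (260,252), the disc centre at (346,259), the lever post at (374,276) and the keeper at (373,259). The disc's angle is about 1 rad. The side view shows the same layout with nothing in the way.

```bash
cat > m.py <<'E'
from h import *
from scipy.spatial.transform import Rotation as R
def measure(n="top",show=True):
    c=read_camera(n); out={}
    for q in ("disc","bolt","disc_post","bolt_nose","keeper"):
        z={"disc":.061,"bolt":.08,"disc_post":.098,"bolt_nose":.044,"keeper":.044}[q]
        p=place_of(n,q)
        if p: out[q+"_pt"]=(round(p[0]["p"],2),np.round(world(c,*p[0]["xy"],.044 if q=="bolt" else z),4))
    im=c["color"].astype(int); r,g,b=im[...,0],im[...,1],im[...,2]
    v,u=np.mgrid[:480,:640]; Z=c["range_z"]
    E=np.array(c["extrinsics"]); P=np.stack([(u-c["cx"])/c["fx"]*Z,-(v-c["cy"])/c["fy"]*Z,-Z],-1)@E[:3,:3].T+E[:3,3]
    box=(abs(P[...,0]-.585)<.1)&(P[...,1]>-.05)&(P[...,1]<.26)&(Z>0)
    red=box&(r>2*g)&(r>60)
    if red.any():
        (cu,cv),rad=cv2.minEnclosingCircle(np.argwhere(red)[:,::-1].astype(np.float32))
        out["disc_c"]=(round(rad,1),np.round(np.median(P[red][:,2]),4),np.round(world(c,cu,cv,np.median(P[red][:,2])),4))
    blk=box&(im.max(-1)<60)
    for nm,lo,hi in (("knobtop",.07,.086),("posttop",.088,.105)):
        m=blk&(P[...,2]>lo)&(P[...,2]<hi)
        if m.any():
            out[nm]=(m.sum(),np.round(np.median(P[m],0),4), np.round(world(c,u[m].mean(),v[m].mean(),.08 if nm=="knobtop" else .098),4))
    return out
if __name__=="__main__":
    for n in ("top","side"):
        print(n)
        for k,x in measure(n).items(): print("  ",k,*x)
    s=read_state(); print(s["t"],s["position"],np.round(R.from_quat(s["eef_rot"]).as_matrix(),3).tolist())
E
python3 m.py
```

```text
topTraceback (most recent call last):
  File "m.py", line 26, in <module>
    for k,x in measure(n).items(): print("  ",k,*x)
               ~~~~~~~^^^
  File "m.py", line 7, in measure
    p=place_of(n,q)
ValueError: it knows: bolt, bolt_nose, case, disc_post, dish, flask, jar, keeper, slide_box, tape
```

```bash
sed -i 's/in ("disc","bolt",/in ("bolt",/' m.py; python3 m.py
```

```text
top
   bolt_pt 0.82 [0.5986 0.2136 0.044 ]
   disc_post_pt 0.76 [ 0.5473 -0.0014  0.098 ]
   bolt_nose_pt 0.59 [0.5863 0.0841 0.044 ]
   keeper_pt 0.81 [ 0.5858 -0.0075  0.044 ]
   disc_c 14.1 0.0571 [0.5856 0.0487 0.0571]
   knobtop 63 [0.5919 0.2097 0.0807] [0.5883 0.1861 0.08  ]
   posttop 36 [0.5476 0.0007 0.0985] [5.48e-01 4.00e-04 9.80e-02]
side
   bolt_pt 0.86 [0.5989 0.2084 0.044 ]
   disc_post_pt 0.8 [ 0.5509 -0.0034  0.098 ]
   bolt_nose_pt 0.65 [0.595  0.0793 0.044 ]
   keeper_pt 0.9 [0.5829 0.0057 0.044 ]
   disc_c 12.7 0.0543 [0.5823 0.0508 0.0543]
   knobtop 76 [0.5847 0.2094 0.0773] [0.5682 0.1265 0.08  ]
   posttop 20 [0.5458 0.     0.0921] [0.5419 0.0124 0.098 ]
1.65 [ 0.17621493 -0.5996473   0.2312705 ] [[0.282, 0.0, 0.959], [-0.959, 0.0, 0.282], [-0.0, -1.0, 0.0]]
```

Request:
apply_moves --pt "-0.63 0 0.76 0 0" --pt "-0.63 0 0.76 0 0" --pt "-0.63 0 0.76 0 0" --pt "-0.63 0 0.76 0 0" --pt "-0.63 0 0.76 0 0"

```text
t: 2.15
position: [0.3146, -0.3953, 0.2307]
eef_rot: [0.565, -0.425, 0.427, -0.563]
ft_force: [1.4, -0.6, -0.1]
finger_gap: 0.0122
```

Request:
apply_moves --pt "-0.63 0 0.76 0 0" --pt "-0.63 0 0.76 0 0" --pt "-0.63 0 0.76 0 0" --pt "-0.63 0 0.76 0 0" --pt "0 0 0 -1 0"

```text
t: 2.65
position: [0.4298, -0.2254, 0.2316]
eef_rot: [0.583, -0.398, 0.403, -0.583]
ft_force: [0.1, -0.9, 0.5]
finger_gap: -0.0004
```

Request:
apply_moves --pt "0 0 0 -1 0" --pt "-0.48 0 0.82 0 0" --pt "-0.48 0 0.82 0 0" --pt "-0.48 0 0.82 0 0" --pt "-0.48 0 0.82 0 0"

```text
t: 3.15
position: [0.5362, -0.0631, 0.2325]
eef_rot: [0.602, -0.369, 0.377, -0.6]
ft_force: [0.2, -0.9, -0.5]
finger_gap: -0.0003
```

Request:
apply_moves --pt "-0.42 0 0.78 0 0" --pt "0 0.8 0 0 0" --pt "0 0.8 0 0 0" --pt "0 0.6 0 0 0" --pt "0 0 0 0 0"

```text
t: 3.65
position: [0.57, -0.019, 0.1215]
eef_rot: [-0.601, 0.365, -0.376, 0.603]
ft_force: [-0.8, 0.7, -0.3]
finger_gap: 0.0001
```

```bash
cat > v.py <<'E'
from h import *
import sys
k=sys.argv[1]; o=[]
for n,(a,b,w,h) in (("top",(150,250,260,160)),("side",(250,150,180,140))):
    c=read_camera(n); i=c["color"][b:b+h,a:a+w,::-1]; f=400/w
    o.append(cv2.resize(i,(400,int(h*f)),interpolation=3)); 
    p=proj(c,read_state()["position"]); print(n,"tcp px",np.round(p,1),"crop",(a,b),f)
H=max(x.shape[0] for x in o); o=[cv2.copyMakeBorder(x,0,H-x.shape[0],0,0,0) for x in o]
cv2.imwrite(f"pics/{k}.png",np.hstack(o)); print(read_state()["t"],read_state()["position"],read_state()["ft_force"])
E
sed -i 's/(150,250,260,160)/(240,180,200,160)/' v.py; python3 v.py v1
```

```text
top tcp px [385.6 262.5] crop (240, 180) 2.0
side tcp px [358.1 192.9] crop (250, 150) 2.2222222222222223
3.75 [ 0.57240827 -0.01937027  0.12520921] [-0.13543341 -0.12486156  0.88223501]
```

View pics/v1.png

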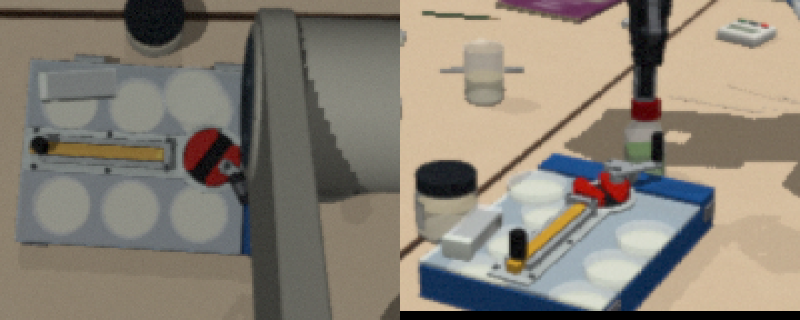

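Request:
apply_moves --pt "0.08 0 -0.26 0 0" --pt "0 0.5 0 0 0" --pt "0 0.48 0 0 0" --pt "0 0 0 0 0"

```text
t: 4.15
position: [0.567, -0.0323, 0.0835]
eef_rot: [-0.598, 0.36, -0.383, 0.606]
ft_force: [-0.2, -1.1, 0.9]
finger_gap: -0.0002
```

Request:
apply_moves --pt "-0.1 0.12 0 0 0" --pt "-0.1 0 0 0 0" --pt "-0.1 0 0 0 0" --pt "0 0 0 0 0"

```text
t: 4.55
position: [0.562, -0.0192, 0.0824]
eef_rot: [-0.596, 0.358, -0.385, 0.607]
ft_force: [-0.3, 0.1, 0.6]
finger_gap: 0.0003
```

```bash
python3 v.py v2
```

```text
top tcp px [382.8 269.6] crop (240, 180) 2.0
side tcp px [361.7 211.9] crop (250, 150) 2.2222222222222223
4.65 [ 0.56242369 -0.01945264  0.0822787 ] [ 0.07542327 -0.04176645  0.09330088]
```

View pics/v2.png

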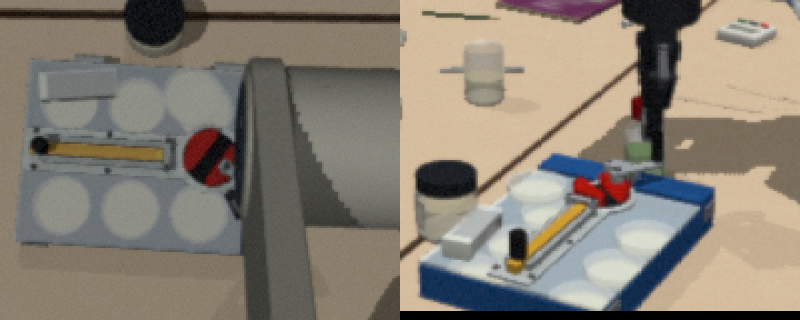

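Request:
apply_moves --pt "-0.12 0.03 -0.07 0 0" --pt "-0.12 0.03 -0.06 0 0" --pt "-0.12 0 -0.05 0 0" --pt "0 0 0 0 0"

```text
t: 5.05
position: [0.5455, -0.0065, 0.0787]
eef_rot: [-0.596, 0.357, -0.385, 0.607]
ft_force: [0.1, -0.4, 0.7]
finger_gap: -0.0001
```

```bash
cat > d.py <<'E'
from h import *
c=read_camera("side"); r=place_of("side","disc_post")
c2=read_camera("top"); r2=place_of("top","disc_post")
D=np.array([.586,.049])
for cc,rr in ((c,r),(c2,r2)):
    for x in rr[:1]:
        w=world(cc,*x["xy"],.098)[:2]; d=w-D
        print(round(x["p"],2),np.round(w,4),"r",round(np.hypot(*d),4),"q",round(np.arctan2(-d[1],-d[0])+.037,3))
s=read_state(); print(s["t"],np.round(s["position"],4),np.round(s["ft_force"],1))
E
python3 d.py
```

```text
0.33 [0.6351 0.0733] r 0.0548 q -2.646
5.25 [ 0.5467 -0.007   0.0789] [-0.6  0.6 -0.4]
```

```bash
python3 v.py v3
```

```text
top tcp px [376.1 278.1] crop (240, 180) 2.0
side tcp px [366.3 216.5] crop (250, 150) 2.2222222222222223
5.35 [ 0.54677885 -0.00713062  0.07889719] [ 0.13122088 -0.53160934  0.46002317]
```

View pics/v3.png

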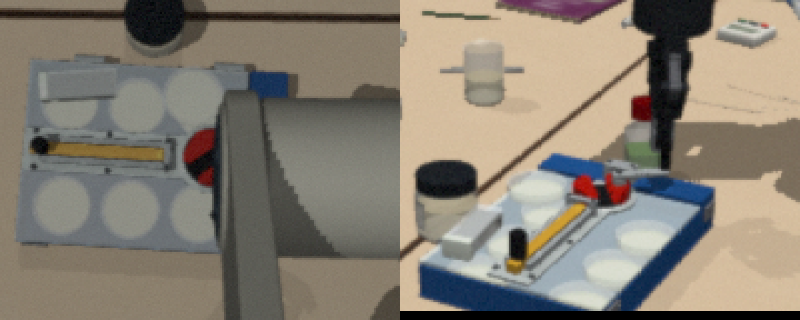

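Request:
apply_moves --pt "-0.14 0 -0.04 0 0" --pt "-0.14 0 -0.03 0 0" --pt "-0.14 0 -0.01 0 0" --pt "-0.14 0 0.0 0 0" --pt "0 0 0 0 0"

```text
t: 5.85
position: [0.5299, 0.0179, 0.0781]
eef_rot: [-0.596, 0.357, -0.386, 0.607]
ft_force: [0.3, -0.4, 0.3]
finger_gap: -0.0001
```

```bash
cat > s.py <<'E'
from h import *
# slot/lever direction from side camera: red and steel
c=read_camera("side"); im=c["color"].astype(int); r,g,b=im[...,0],im[...,1],im[...,2]
red=(r>2*g)&(r>60); red[:200]=0; red[:, :300]=0
for x in trace("side","disc_post")[:1]:
    print("trace",round(x["p"],2),x["extent"])
print("red centroid",np.argwhere(red).mean(0)[::-1])
s=read_state(); print(s["t"],np.round(s["position"],4),np.round(s["ft_force"],1))
i=c["color"][195:265,310:410,::-1]; cv2.imwrite("pics/s.png",cv2.resize(i,None,fx=5,fy=5,interpolation=3))
E
python3 s.py
```

```text
trace 0.68 [326.6, 219.3, 47.9, 24.7]
red centroid [343.05803571 228.89285714]
5.95 [0.5302 0.0174 0.0781] [-0.4  0.1 -0.2]
```

View pics/s.png

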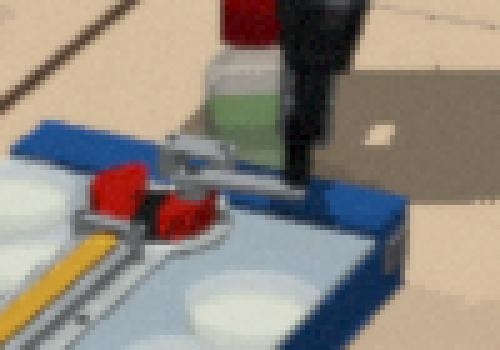

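```bash
cat > p.py <<'E'
from h import *
c=read_camera("side")
for q in (1,.8,.6,.5,.4,.3,.2,.1,0,-.1,-.2):
    a=q-.037; p=[.586-.062*np.cos(a),.049-.062*np.sin(a)]
    print(q,np.round(p,3),*[np.round((np.array(proj(c,[*p,z]))-[310,195])*5) for z in (.068,.098)])
E
python3 p.py
```

```text
1 [ 0.551 -0.002] [268. 133.] [270.  70.]
0.8 [0.541 0.006] [281. 144.] [284.  80.]
0.6 [0.534 0.016] [290. 156.] [293.  91.]
0.5 [0.531 0.021] [292. 162.] [295.  97.]
0.4 [0.528 0.027] [293. 168.] [296. 103.]
0.3 [0.526 0.033] [292. 174.] [295. 109.]
0.2 [0.525 0.039] [290. 180.] [293. 115.]
0.1 [0.524 0.045] [286. 186.] [289. 120.]
0 [0.524 0.051] [281. 192.] [284. 126.]
-0.1 [0.525 0.057] [275. 197.] [278. 131.]
-0.2 [0.526 0.064] [267. 202.] [270. 136.]
```

Request:
apply_moves --pt "-0.12 0 0.05 0 0" --pt "-0.12 0 0.05 0 0" --pt "-0.1 0 0.06 0 0" --pt "0 0 0 0 0"

```text
t: 6.4
position: [0.5299, 0.0371, 0.0778]
eef_rot: [-0.596, 0.357, -0.387, 0.607]
ft_force: [-0.5, 0.7, 0.2]
finger_gap: 0.0002
```

```bash
python3 s.py
```

```text
trace 0.93 [327.9, 221.9, 42.8, 21.9]
red centroid [341.2145749  231.14574899]
6.5 [0.5299 0.0366 0.0778] [ 0.9 -0.5 -0.1]
```

View pics/s.png

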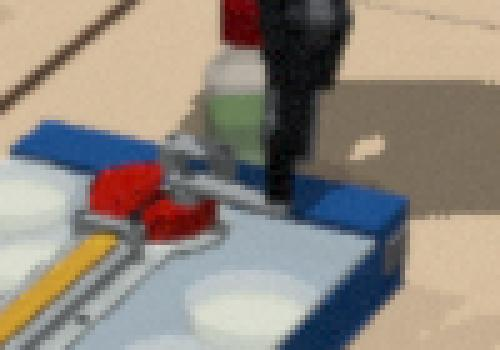

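Request:
apply_moves --pt "0.3 0 0 0 0" --pt "0.3 0 0 0 0" --pt "0 -0.8 0 0 0" --pt "0 -0.8 0 0 0" --pt "-0.3 -0.5 -0.95 0 0"

```text
t: 7.0
position: [0.4996, -0.0013, 0.1797]
eef_rot: [-0.596, 0.358, -0.386, 0.606]
ft_force: [0.5, -0.7, 0.7]
finger_gap: 0.0002
```

Request:
apply_moves --pt "-0.4 0 -0.9 0 0" --pt "-0.95 0 -0.3 0 0" --pt "-0.95 0 0 0 0" --pt "-0.95 0 0 0 0" --pt "-0.9 0 0.4 0 0"

```text
t: 7.5
position: [0.3703, 0.1602, 0.1768]
eef_rot: [-0.592, 0.36, -0.394, 0.604]
ft_force: [0.5, -0.9, 0.6]
finger_gap: 0.0002
```

```bash
python3 m.py; python3 d.py
```

```text
top
   bolt_pt 0.89 [0.5938 0.2107 0.044 ]
   disc_post_pt 0.87 [0.5229 0.0593 0.098 ]
   bolt_nose_pt 0.8 [0.5855 0.0837 0.044 ]
   keeper_pt 0.64 [ 0.5881 -0.0057  0.044 ]
   disc_c 14.2 0.0573 [0.5858 0.0483 0.0573]
   knobtop 60 [0.5921 0.2099 0.0801] [0.5904 0.1971 0.08  ]
   posttop 28 [0.525  0.0602 0.0985] [0.5247 0.0599 0.098 ]
side
   bolt_pt 0.84 [0.5988 0.2062 0.044 ]
   disc_post_pt 0.88 [0.5235 0.0674 0.098 ]
   bolt_nose_pt 0.53 [0.5905 0.0781 0.044 ]
   keeper_pt 0.87 [0.5835 0.0049 0.044 ]
   disc_c 12.5 0.0537 [0.5807 0.057  0.0537]
   knobtop 71 [0.5853 0.2091 0.0771] [0.5578 0.1526 0.08  ]
   posttop 22 [0.5231 0.0623 0.094 ] [0.5191 0.0717 0.098 ]
8.0 [0.37252634 0.15950964 0.17653907] [[0.43, 0.05, 0.901], [-0.902, -0.011, 0.431], [0.032, -0.999, 0.041]]
0.96 [0.5193 0.0681] r 0.0694 q -0.242
0.74 [0.5243 0.0633] r 0.0634 q -0.191
8.2 [0.3724 0.1602 0.1766] [-0.1  1.2  0.4]
```

```bash
python3 - <<'E'
from h import *
c=read_camera("top"); i=c["color"][220:300,245:400,::-1]; cv2.imwrite("pics/t2.png",cv2.resize(i,None,fx=5,fy=5,interpolation=3))
E
```

```text
(no output)
```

View pics/t2.png

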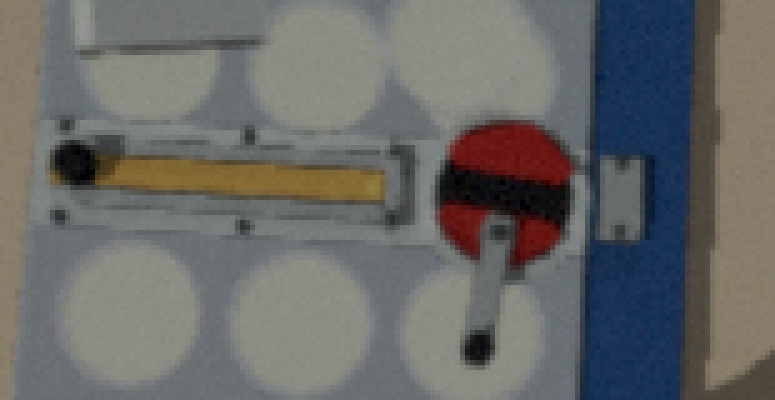

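The slot now runs nearly along the bolt, but slightly past line at about -0.13 to -0.18 rad (post at px (340,289)). I'll square the tool to the case and nudge the post back.

Request:
apply_moves --pt "0 0 0 1 0" --pt "0 0 0 1 0" --pt "0 0 0 1 0" --pt "0 0 0 1 0" --pt "0 0 0 1 0"

```text
t: 8.75
position: [0.3724, 0.1599, 0.1766]
eef_rot: [0.489, -0.486, 0.516, -0.509]
ft_force: [-0.1, 0.0, 1.4]
finger_gap: -0.0001
```

```bash
cat > g.py <<'E'
from h import *
import sys
from scipy.spatial.transform import Rotation as R
s=read_state(); M=R.from_quat(s["eef_rot"]).as_matrix(); t=np.array([float(x) for x in sys.argv[1:4]])
print(s["t"],np.round(s["position"],4),"xang",np.round(np.degrees(np.arctan2(M[1,0],M[0,0])),1),"tilt",np.round(M[:,1],3),"units",np.round(M.T@(t-s["position"])/.05,2),np.round(s["ft_force"],1))
E
python3 g.py .525 .095 .176
```

```text
8.75 [0.3724 0.1599 0.1766] xang -90.3 tilt [ 0.051 -0.011 -0.999] units [1.28 0.18 3.05] [-0.1  0.   1.4]
```

Request:
apply_moves --pt "0.34 0 0.8 0 0" --pt "0.34 0 0.8 0 0" --pt "0.34 0 0.8 0 0" --pt "0.25 0 0.65 0 0" --pt "0 0 0 0 0"

```text
t: 9.25
position: [0.5293, 0.0929, 0.1851]
eef_rot: [0.488, -0.486, 0.517, -0.509]
ft_force: [-0.7, 0.5, -0.8]
finger_gap: 0.0004
```

```bash
python3 g.py .525 .093 .079
```

```text
9.25 [0.5293 0.0929 0.1851] xang -90.4 tilt [ 0.052 -0.01  -0.999] units [-0.02  2.11 -0.2 ] [-0.7  0.5 -0.8]
```

Request:
apply_moves --pt "0 0.8 0 0 0" --pt "0 0.8 0 0 0" --pt "0 0.45 0 0 0" --pt "0 0 0 0 0"

```text
t: 9.65
position: [0.5352, 0.0916, 0.0806]
eef_rot: [0.487, -0.486, 0.518, -0.509]
ft_force: [-0.3, 0.0, -0.4]
finger_gap: -0.0001
```

```bash
python3 g.py .525 .073 .079;python3 d.py
```

```text
9.65 [0.5352 0.0916 0.0806] xang -90.5 tilt [ 0.054 -0.01  -0.999] units [ 0.37  0.03 -0.2 ] [-0.3  0.  -0.4]
0.63 [0.5243 0.0556] r 0.062 q -0.069
9.85 [0.5385 0.0922 0.0848] [-0.1  0.2  0.6]
```

Request:
apply_moves --pt "0 0.06 -0.22 0 0" --pt "0.1 0 0 0 0" --pt "0.1 0 0 0 0" --pt "0.1 0 0 0 0" --pt "0 0 0 0 0"

```text
t: 10.35
position: [0.5284, 0.0767, 0.0853]
eef_rot: [0.483, -0.483, 0.52, -0.513]
ft_force: [0.2, 0.4, -0.0]
finger_gap: -0.0003
```

```bash
python3 g.py .525 .073 .079;python3 d.py; python3 s.py
```

```text
10.35 [0.5284 0.0767 0.0853] xang -90.4 tilt [ 0.068 -0.007 -0.998] units [ 0.07  0.12 -0.08] [ 0.2  0.4 -0. ]
0.68 [0.5204 0.0692] r 0.0686 q -0.262
10.55 [0.5284 0.0773 0.085 ] [-0.6 -0.1  0. ]
trace 0.67 [328.7, 225.8, 39.9, 17.7]
red centroid [339.16666667 234.74122807]
10.65 [0.5283 0.0774 0.0849] [-0.5  0.8 -0.4]
```

View pics/s.png

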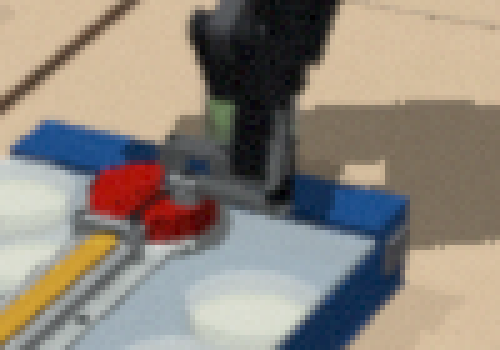

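Request:
apply_moves --pt "0.06 0 0 0 0" --pt "0.06 0 0 0 0" --pt "0 0 0 0 0"

```text
t: 10.95
position: [0.5279, 0.0713, 0.0846]
eef_rot: [0.483, -0.483, 0.52, -0.513]
ft_force: [-0.7, 0.6, 0.4]
finger_gap: 0.0
```

Request:
apply_moves --pt "-0.5 0 -0.1 0 0" --pt "-0.8 0 -0.2 0 0" --pt "0 -0.7 -0.9 0 0" --pt "0 -0.7 -0.9 0 0" --pt "-0.4 0 -0.9 0 0"

```text
t: 11.45
position: [0.3858, 0.1587, 0.1369]
eef_rot: [0.482, -0.484, 0.521, -0.511]
ft_force: [0.7, 1.8, -0.2]
finger_gap: 0.0001
```

```bash
python3 m.py; python3 d.py
```

```text
top
   bolt_pt 0.64 [0.5965 0.211  0.044 ]
   disc_post_pt 0.56 [0.5276 0.0532 0.098 ]
   bolt_nose_pt 0.86 [0.5777 0.0875 0.044 ]
   keeper_pt 0.88 [ 0.5862 -0.0092  0.044 ]
   disc_c 14.2 0.0571 [0.5859 0.0482 0.0571]
   knobtop 60 [0.5924 0.21   0.0799] [0.5905 0.1972 0.08  ]
   posttop 29 [0.5249 0.0548 0.0989] [0.5243 0.0543 0.098 ]
side
   bolt_pt 0.59 [0.5957 0.2135 0.044 ]
   disc_post_pt 0.84 [0.5193 0.0653 0.098 ]
   bolt_nose_pt 0.57 [0.5902 0.087  0.044 ]
   keeper_pt 0.69 [ 5.839e-01 -2.000e-04  4.400e-02]
   disc_c 12.5 0.0541 [0.5805 0.0577 0.0541]
   knobtop 76 [0.5848 0.2104 0.0767] [0.5572 0.1512 0.08  ]
   posttop 24 [0.5217 0.0562 0.0942] [0.5184 0.0653 0.098 ]
11.95 [0.38589033 0.15826635 0.13438123] [[-0.011, 0.062, 0.998], [-1.0, -0.009, -0.011], [0.009, -0.998, 0.062]]
0.89 [0.5172 0.061 ] r 0.0698 q -0.136
0.74 [0.5246 0.0525] r 0.0615 q -0.02
12.15 [0.3853 0.1583 0.1344] [-0.5  0.2  0.4]
```

Request:
apply_moves --pt "-0.45 0 0.8 0 0" --pt "-0.45 0 0.8 0 0" --pt "-0.45 0 0.8 0 0" --pt "-0.4 0 0.8 0 0" --pt "0 0 0.8 0 0"

```text
t: 12.65
position: [0.5865, 0.2447, 0.143]
eef_rot: [0.486, -0.486, 0.519, -0.508]
ft_force: [-0.3, 0.1, 0.4]
finger_gap: 0.0002
```

```bash
python3 g.py .593 .248 .1
```

```text
12.65 [0.5865 0.2447 0.143 ] xang -90.6 tilt [ 0.055 -0.012 -0.998] units [-0.08  0.86  0.08] [-0.3  0.1  0.4]
```

Request:
apply_moves --pt "-0.08 0.4 0.06 0.2 0" --pt "0 0.4 0 0.2 0" --pt "0 0.4 0 0 0" --pt "0 0.3 0 0 0" --pt "0 0 0 0 0"

```text
t: 13.15
position: [0.602, 0.2487, 0.0651]
eef_rot: [0.475, -0.495, 0.529, -0.5]
ft_force: [-0.2, -0.7, -0.3]
finger_gap: -0.0002
```

```bash
python3 g.py .593 .235 .062; sed -i 's/(250,150,180,140)/(260,170,150,120)/' v.py; python3 v.py v4
```

```text
13.15 [0.602  0.2487 0.0651] xang -92.8 tilt [ 0.06  -0.011 -0.998] units [ 0.28  0.05 -0.17] [-0.2 -0.7 -0.3]
top tcp px [240.5 247.7] crop (240, 180) 2.0
side tcp px [288.  266.9] crop (260, 170) 2.6666666666666665
13.25 [0.60298553 0.24926002 0.06722798] [-0.02186245  1.04145962  0.51232087]
```

View pics/v4.png

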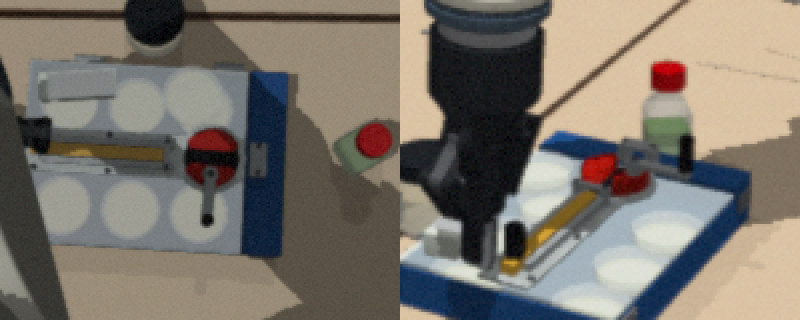

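Request:
apply_moves --pt "0 0.08 -0.18 0 0" --pt "0.1 0 0 0 0" --pt "0.1 0 0 0 0" --pt "0.1 0 0 0 0" --pt "0.1 0 0 0 0"

```text
t: 13.75
position: [0.5938, 0.2296, 0.0663]
eef_rot: [0.472, -0.493, 0.53, -0.503]
ft_force: [0.4, 1.6, -1.3]
finger_gap: -0.0003
```

```bash
python3 g.py .593 .21 .062
```

```text
13.75 [0.5938 0.2296 0.0663] xang -92.7 tilt [ 0.067 -0.007 -0.998] units [ 0.39  0.09 -0.  ] [ 0.4  1.6 -1.3]
```

Contact (about +1.6 N). Keep pushing gently.

Request:
apply_moves --pt "0.14 0.06 0 0 0" --pt "0.14 0 0 0 0" --pt "0.14 0 0 0 0" --pt "0.14 0 0 0 0" --pt "0.14 0 0 0 0"

```text
t: 14.25
position: [0.5936, 0.1934, 0.0646]
eef_rot: [0.47, -0.494, 0.53, -0.504]
ft_force: [-0.5, 3.1, 0.4]
finger_gap: -0.0004
```

```bash
python3 m.py|head -8; python3 g.py .59 .131 .062
```

```text
top
   disc_post_pt 0.66 [0.5225 0.0503 0.098 ]
   bolt_nose_pt 0.85 [0.583  0.0438 0.044 ]
   keeper_pt 0.94 [ 0.5856 -0.0055  0.044 ]
   disc_c 14.3 0.0572 [0.5857 0.049  0.0572]
   knobtop 11 [0.5692 0.0521 0.0716] [0.5676 0.052  0.08  ]
   posttop 29 [0.525  0.0549 0.0991] [0.5243 0.0543 0.098 ]
side
14.75 [0.5938 0.1942 0.0646] xang -92.8 tilt [ 0.071 -0.004 -0.997] units [ 1.27  0.05 -0.02] [-0.  -0.5 -0.3]
```

Request:
apply_moves --pt "0.14 0 0 0 0" --pt "0.14 0 0 0 0" --pt "0.14 0 0 0 0" --pt "0.14 0 0 0 0" --pt "0.14 0 0 0 0"

```text
t: 15.25
position: [0.5922, 0.158, 0.0648]
eef_rot: [0.47, -0.493, 0.529, -0.505]
ft_force: [-0.8, 1.4, 0.3]
finger_gap: 0.0002
```

Request:
apply_moves --pt "0.12 0.03 -0.02 0 0" --pt "0.12 0 0 0 0" --pt "0.12 0 0 0 0" --pt "0 0 0 0 0"

```text
t: 15.65
position: [0.5911, 0.1378, 0.0639]
eef_rot: [0.469, -0.493, 0.53, -0.506]
ft_force: [0.2, 1.3, -0.1]
finger_gap: -0.0001
```

```bash
python3 m.py; python3 g.py .59 .131 .062
```

```text
top
   disc_post_pt 0.63 [0.5759 0.0981 0.098 ]
   bolt_nose_pt 0.42 [ 0.5789 -0.014   0.044 ]
   keeper_pt 0.6 [ 0.5894 -0.0094  0.044 ]
   disc_c 12.7 0.0573 [0.5871 0.0449 0.0573]
side
   bolt_pt 0.66 [0.5853 0.1253 0.044 ]
   disc_post_pt 0.84 [0.5235 0.0512 0.098 ]
   bolt_nose_pt 0.49 [0.575  0.0112 0.044 ]
   keeper_pt 0.89 [0.5863 0.0027 0.044 ]
   disc_c 12.5 0.0546 [0.5801 0.0586 0.0546]
   knobtop 93 [0.5815 0.1402 0.0778] [0.5596 0.1166 0.08  ]
   posttop 81 [0.5795 0.1472 0.095 ] [0.5622 0.1268 0.098 ]
16.15 [0.59119777 0.13885759 0.06390421] [[-0.048, 0.074, 0.996], [-0.999, -0.001, -0.048], [-0.002, -0.997, 0.074]]
16.15 [0.5912 0.1389 0.0639] xang -92.8 tilt [ 0.074 -0.001 -0.997] units [ 0.16  0.04 -0.02] [-0.8  0.2  0.9]
```

Request:
apply_moves --pt "0.07 0 0 0 0" --pt "0.07 0 0 0 0" --pt "0.06 0 0 0 0" --pt "0 0 0 0 0"

```text
t: 16.55
position: [0.5908, 0.1289, 0.0639]
eef_rot: [0.469, -0.493, 0.53, -0.507]
ft_force: [0.7, 0.9, -0.5]
finger_gap: -0.0002
```

Request:
apply_moves --pt "-0.3 0 0 0 0" --pt "-0.4 0 0 0 0" --pt "-0.4 -0.7 -0.2 0 0" --pt "-0.2 -0.7 -0.9 0 0" --pt "0 0 -0.95 0 0"

```text
t: 17.05
position: [0.4965, 0.2023, 0.1243]
eef_rot: [0.466, -0.494, 0.531, -0.506]
ft_force: [-0.2, 0.1, 0.0]
finger_gap: 0.0001
```

Request:
apply_moves --pt "0 0 -0.9 0 0" --pt "0 0 -0.9 0 0" --pt "0 0 -0.9 0 0"

```text
t: 17.35
position: [0.3583, 0.212, 0.115]
eef_rot: [0.465, -0.493, 0.532, -0.508]
ft_force: [0.9, 0.7, 0.0]
finger_gap: -0.0
```

```bash
python3 m.py; python3 v.py v5;  python3 - <<'E'
from h import *
o=[]
for n,(a,b,w,h) in (("top",(280,215,110,80)),("side",(290,195,110,80))):
    c=read_camera(n); o.append(cv2.resize(c["color"][b:b+h,a:a+w,::-1],(660,290) if 0 else (400,291),interpolation=3))
cv2.imwrite("pics/f.png",np.hstack(o))
E
```

```text
top
   bolt_pt 0.61 [0.5965 0.1095 0.044 ]
   disc_post_pt 0.74 [0.5256 0.0557 0.098 ]
   bolt_nose_pt 0.68 [ 0.5749 -0.0225  0.044 ]
   keeper_pt 0.57 [ 0.5917 -0.0056  0.044 ]
   disc_c 14.2 0.0574 [0.5859 0.0482 0.0574]
   knobtop 57 [0.5882 0.1086 0.0803] [0.5877 0.1062 0.08  ]
   posttop 29 [0.5249 0.0549 0.0993] [0.5243 0.0543 0.098 ]
side
   bolt_pt 0.79 [0.5929 0.0966 0.044 ]
   disc_post_pt 0.7 [0.5175 0.0705 0.098 ]
   bolt_nose_pt 0.48 [0.5728 0.0043 0.044 ]
   keeper_pt 0.59 [ 0.5863 -0.0014  0.044 ]
   disc_c 12.5 0.0545 [0.5802 0.0584 0.0545]
   knobtop 66 [0.5797 0.1055 0.0766] [0.5526 0.0919 0.08  ]
   posttop 23 [0.5222 0.0565 0.0943] [0.519  0.0652 0.098 ]
17.85 [0.36076426 0.21158139 0.11486725] [[-0.053, 0.081, 0.995], [-0.999, 0.002, -0.053], [-0.007, -0.997, 0.081]]
top tcp px [250.7 385. ] crop (240, 180) 2.0
side tcp px [424.  262.5] crop (260, 170) 2.6666666666666665
17.95 [0.36039284 0.21138998 0.11477036] [-0.19278829  0.63205261  0.03129819]
```

View pics/f.png

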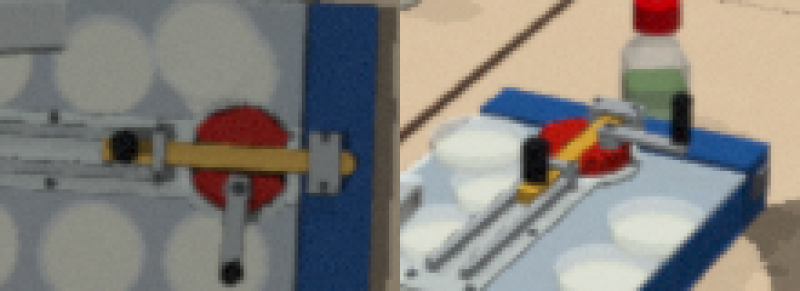

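The final view shows the nose past the keeper (crop x about 354 against the keeper's edge at 341, so roughly 7 mm or more), the bolt down in its guide, and the arm clear. I'm handing it in.

```bash
python3 -c "
from h import *
c=read_camera('top')
for q,z in (('slide_box',.04),('dish',.04),('jar',0),('flask',0),('tape',0)):
    for r in place_of('top',q)[:1]: print(q,np.round(world(c,*r['xy'],z),3))
print(job_done())"
```

```text
slide_box [0.661 0.181 0.04 ]
dish [0.65 0.07 0.04]
jar [0.721 0.11  0.   ]
flask [ 0.597 -0.095  0.   ]
tape [0.629 0.329 0.   ]
the job is handed in; nothing more can be done
None
```

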